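# Snap the pill caddy lid shut section by section

### The arm

A 6-joint arm with a two-finger parallel gripper is mounted at the origin on the work surface. World frame = base frame: x ahead of the robot, y to its left, z up, the work surface at z = 0. Lengths are in mm, angles in degrees, forces in N, time in s.
With the tool pointing down it reaches from about 350 to 725 mm from the base axis. Payload 6 kg.
Tool frame: the origin (TCP) lies on the centre line of the jaws, within the pads' length; the fingertips stand 25 mm ahead of it and the grasp point (between the pads) lies 6 mm ahead of it (env.tip_extent is the z of the fingertips in the tool frame, in mm); z points along the fingers, y is the line along which they close (so a half turn about z gives the same grasp; the last joint's range is limited). The gripper opens to 85 mm and grips with 20 to 120 N. Pads are 22 mm wide; open, the fingers measure 114 mm over their backs; the gripper's body (76 mm by 85 mm) begins 54 mm behind the grasp point. The pads swing forward as they close: fully open they stand 13 mm farther back than shut.
Start: joints at [87.817, 2.303, 4.859, 0, -92.561, -19.12], TCP at [217.949, 558.995, 256.261] pointing down, gripper open.
Joint ranges: [-146.85, 146.85], [-73.84, 115.35], [-62.03, 85.46], [-188.31, 113.3], [-161.28, -10.13], [-171.36, 171.36]. Speed limits (degrees/s): [147.25, 147.25, 172.46, 180, 180, 180].

### API

Orientations are given as [roll, pitch, yaw] about the fixed x, y, z axes, in that order (R = Rz(yaw) Ry(pitch) Rx(roll)).
In Python, from rig import env, optics, job, finder gives the robot as it stands.
- The arm moves only by the tool carry_out, never from a script. Its argument "rows" is a list of rows, each a list of 3 entries, a list of its own where there are three numbers: the shift along the tool's x, y, z each as a share of 0.5 m, from -1 to 1, then the turn, a rotation vector about the tool's x, y, z each as a share of 120 degrees, from -1 to 1, then the finger opening in mm, from 0 to 85.4. In form: [[[dx, dy, dz], [rx, ry, rz], gripper], ...]. A call has 1 to 10 rows; each row shifts and turns the commanded pose from where the row before left it, along the tool's axes as they then stand; what a row does not reach is not made up. A row lasts 1/10 s, in which the tool goes at most 50 mm and 8.59 degrees, less where a joint would pass 70% of its speed; a pose out of reach is approached as far as the arm can. A call with a number of a shift or a turn outside -1 to 1 is refused whole. A call with a gripper value outside its range is refused whole. The fingers move at their own pace and stop on an object; the grip force is fixed at half the most. Time passes only in rows, so rows that do not move let the fingers close. It gives the time, the measured TCP pose, the force, the opening and the grip force at its end, in the units of the state.
- env.read_state(): the state, without advancing time (a new reading comes with each control period).
- optics.grab_frame(name): name is "side" or "top" or "wrist"; returns a dict with "image" (384x512x3 uint8, red, green, blue), "mtx" (3x3 intrinsics, pixels), "k1" (the pictures are not rectified: a ray, as slopes to the right and down, at radius r is drawn at 1 + k1 r^2 times it, then the intrinsics apply), "R" (3x3) and "t" (3): a world point X has camera coordinates R X + t; the wrist camera has in their place "hand_eye" (4x4, takes a point from camera to tool coordinates, whose origin is the TCP and whose axes are the flange's). Camera axes: x right, y down, z forward; pixel columns grow to the right and rows downward; lengths in mm; the calibration is good to about 2 mm. A picture is of the moment at which its call begins: read the wrist's pose just before it. There is no depth.
- job.hand_in(): hands the job in; it is judged then, once.
Trained networks look in the newest picture that a camera, given by its name, has taken for a name from the list of things; names that differ only in an ending like _2 or _b are one class to them, and where a whole thing is asked for, a point or a joint stands for the part that bears it (a point fixed in the world has none). Each returns a list of dicts, best first, with "score" (0 to 1); they miss things now and then, are a little off and sometimes report something else, mostly with a low value. They report only what shows in the picture. A call takes as long as a camera call.
- finder.masks_of(camera, name): "pixels" (384x512 bool, what is visible of it) and "bbox" ([left, top, right, bottom] in pixels, round what is visible of it).
- finder.place_of(camera, name): "uv" ([column, row] in pixels: a listed point, or the origin of a listed thing).
The state is a dict: "time": time; "joint_positions": joint angles; "joint_velocities": joint speeds; "joint_torque": joint torques, N m; "eef_pos": TCP position; "tcp_rot": TCP orientation; "wrist_force": force on the tool from outside, world axes, zero at the start; "moment": the same for the moment, N m; "width": opening from 0.0 (shut) to 1.0 (fully open); "finger_force": force on a finger pad.
Only numpy, scipy, OpenCV 4.12 (cv2) and the standard library are available. Lean on these libraries where they do the work, as an engineer would, in place of code of your own. Each camera call takes 0.05 s, during which the arm holds its last target. There are 200 camera calls.

### The job

The lid of the white two-tier pill caddy is only resting in place: press its four raised rim sections down with the fingertips, one at a time, until each is fully home, beginning with the section that has the thumb tab and going round clockwise as seen from above. Only press: do not pick up the caddy or shove it out of its place, and leave the cup, the jar and everything else undisturbed. Finish with the hand clear of everything.

Things in the scene. Friction and masses are not known exactly. Their poses are not given: they have to be found in the camera images.
- caddy: White two-tier pill caddy, 136 mm square, 64 mm high with the lid shut, 0.5 kg, loose on the tray. Origin at the centre of its underside, z up, x towards the thumb-tab side. Lid: fixed smoke-grey window in the middle (73 mm square, 61 mm up), four fixed corner blocks (28 mm square, tops 64 mm up) and one hinged rim section along the middle of each side.
- sec_a (a joint): Hinged snap-fit lid section, the one with the thumb tab (caddy +x side; tab 34 mm wide, sticking out 16 mm): white flap 74 mm along the side, 31 mm from hinge (beside the window) to rim, 3 mm thick. Angle in rad: 0 = fully home, level with the corner blocks, on a solid stop; it starts raised 0.18 to 0.28 (rim edge 6 to 9 mm up). Yields to 4 to 6 N down near its outer edge and stays where pushed.
- press_a (a point): Point on the upper face of that section (a), mid-length, 21 mm out from its hinge and 58 mm from the caddy's middle; it moves with the section and is 64 mm above the caddy's underside when home. The point's x points outwards across the rim.
- sec_b (a joint): Hinged snap-fit lid section, next clockwise from the tabbed one seen from above (caddy -y side): white flap 74 mm along the side, 31 mm from hinge (beside the window) to rim, 3 mm thick. Angle in rad: 0 = fully home, level with the corner blocks, on a solid stop; it starts raised 0.18 to 0.28 (rim edge 6 to 9 mm up). Yields to 4 to 6 N down near its outer edge and stays where pushed.
- press_b (a point): Point on the upper face of that section (b), mid-length, 21 mm out from its hinge and 58 mm from the caddy's middle; it moves with the section and is 64 mm above the caddy's underside when home. The point's x points outwards across the rim.
- sec_c (a joint): Hinged snap-fit lid section, opposite the tabbed one (caddy -x side): white flap 74 mm along the side, 31 mm from hinge (beside the window) to rim, 3 mm thick. Angle in rad: 0 = fully home, level with the corner blocks, on a solid stop; it starts raised 0.18 to 0.28 (rim edge 6 to 9 mm up). Yields to 4 to 6 N down near its outer edge and stays where pushed.
- press_c (a point): Point on the upper face of that section (c), mid-length, 21 mm out from its hinge and 58 mm from the caddy's middle; it moves with the section and is 64 mm above the caddy's underside when home. The point's x points outwards across the rim.
- sec_d (a joint): Hinged snap-fit lid section, the fourth (caddy +y side): white flap 74 mm along the side, 31 mm from hinge (beside the window) to rim, 3 mm thick. Angle in rad: 0 = fully home, level with the corner blocks, on a solid stop; it starts raised 0.18 to 0.28 (rim edge 6 to 9 mm up). Yields to 4 to 6 N down near its outer edge and stays where pushed.
- press_d (a point): Point on the upper face of that section (d), mid-length, 21 mm out from its hinge and 58 mm from the caddy's middle; it moves with the section and is 64 mm above the caddy's underside when home. The point's x points outwards across the rim.
- cup: Rust-brown ceramic cup, 76 mm across, 80 mm high, on the tray. Origin at the centre of its underside. To be left alone.
- jar: Clear plastic screw-top jar with white cap, 58 mm across, 85 mm high, on the tray. Origin at the centre of its underside. To be left alone.
- case: Small wooden case with a brass spring clip, 55 x 80 mm, 36 mm high, on the tray. Origin at the centre of its underside. To be left alone.
- pillbottle: Amber bottle with white cap, 38 mm across, 70 mm high, on the rush-topped stand beside the tray. Origin at the centre of its underside. To be left alone.
- spectacles_case: Grey soft-covered spectacles case, 150 x 55 mm, 32 mm high, on the stand on the other side of the tray. Origin at the centre of its underside. To be left alone.
- tray: Round stainless steel tray, 400 mm across, rim 14 mm high, floor 3 mm thick; it stands fixed on the 60 mm high rush-topped wooden stand. Origin at the centre of its underside.
- stand: Wooden stand with woven rush top, 460 (x) by 620 (y) mm, 60 mm high, fixed. Origin at the centre of its underside.

How it is judged (in metres and radians):
On the way, in this order (a step that is already met when the one before it is completed fails the run):
1. the tabbed section is home, the other three still up (value of joint sec_a below 0.045 rad and value of joint each of sec_b, sec_c, sec_d above 0.09 rad), for 0.1 s.
2. the next section clockwise is home too, the last two still up (value of joint each of sec_a, sec_b below 0.045 rad and value of joint each of sec_c, sec_d above 0.09 rad), for 0.1 s.
3. the third section is home too, the last still up (value of joint each of sec_a, sec_b, sec_c below 0.045 rad and value of joint sec_d above 0.09 rad), for 0.1 s.
At the end, for the whole second after the job is handed in: All four lid sections are within 0.045 rad (1.4 mm at the rim) of fully home; the caddy stands upright and at rest within 30 mm of where it was; cup, jar, wooden case, bottle and spectacles case are upright within 20 mm of where they were (value of joint each of sec_a, sec_b, sec_c, sec_d below 0.045 rad and distance of caddy from where it was at the start of the episode below 0.03 m and angle between caddy's own z axis and vertical below 0.05 rad and linear speed of caddy below 0.02 m/s and distance of each of cup, jar, case, pillbottle, spectacles_case from where it was at the start of the episode below 0.02 m and angle between each of cup, jar, case, pillbottle, spectacles_case's own z axis and vertical below 0.1 rad); the robot touches nothing.
It fails at once if the caddy is lifted (more than 8 mm) (height (world z) of caddy above 0.071 m).
It fails at once if the caddy is shoved out of its place (more than 30 mm) or tipped (distance of caddy from where it was at the start of the episode above 0.03 m or angle between caddy's own z axis and vertical above 0.15 rad).
It fails at once if something else on the tray or stand is disturbed (moved more than 20 mm or tipped) (distance of any of cup, jar, case, pillbottle, spectacles_case from where it was at the start of the episode above 0.02 m or angle between any of cup, jar, case, pillbottle, spectacles_case's own z axis and vertical above 0.3 rad).
It also fails if it takes over 48 s, if anything falls off the work surface, if the arm or the gripper's body presses on something with over 40 N, if the wrist force passes 120 N, or if a joint passes its speed limit or range.

## Working session

There is one attempt and no reset: what is moved stays moved. The work goes in short steps, Python scripts to look and compute and a tool call to move; the robot and the scene stay as the last step left them, time stands still between calls to the robot, and variables do not carry over. Pictures are saved under pics/ and viewed, at most 10 in all, crops included, and the job is handed in when it is done.

Besides the shell and the picture viewer there is one more tool, called after "Request:" as name([rows], argument=value, ...), one row to a line, values as JSON. carry_out: Moves the arm, as the interface text tells. Its arguments: {"type":"object","properties":{"rows":{"type":"array"}},"required":["rows"]}

```bash
mkdir -p pics; ls; cat > h.py <<'E'
import numpy as np, cv2
from rig import env, optics, job, finder
from scipy.spatial.transform import Rotation as Ro
def tool():
    s=env.read_state(); T=np.eye(4)
    T[:3,:3]=Ro.from_euler('xyz',s['tcp_rot'],degrees=True).as_matrix(); T[:3,3]=s['eef_pos']; return T
def cam(name):
    T=tool(); f=optics.grab_frame(name)
    if 'hand_eye' in f:
        C=np.linalg.inv(T@f['hand_eye']); f['R'],f['t']=C[:3,:3],C[:3,3]
    return f
def ray(f,uv):
    K=f['mtx']; d=np.array([(uv[0]-K[0,2])/K[0,0],(uv[1]-K[1,2])/K[1,1]]); u=d.copy()
    for _ in range(20): u=d/(1+f['k1']*(u@u))
    v=f['R'].T@np.r_[u,1]; return -f['R'].T@f['t'], v/np.linalg.norm(v)
def onz(f,uv,z):
    o,v=ray(f,uv); return o+v*(z-o[2])/v[2]
def tri(rs):
    A=sum(np.eye(3)-np.outer(v,v) for o,v in rs); b=sum((np.eye(3)-np.outer(v,v))@o for o,v in rs)
    X=np.linalg.solve(A,b); return X,[np.linalg.norm(np.cross(X-o,v)) for o,v in rs]
E
cat > a.py <<'E'
from h import *
np.set_printoptions(precision=1,suppress=True)
print(env.read_state(),env.tip_extent)
F={}
for c in ['side','top','wrist']:
    F[c]=cam(c); cv2.imwrite(f'pics/{c}0.png',F[c]['image'][:,:,::-1])
    print(c,-F[c]['R'].T@F[c]['t'])
for n in ['caddy','press_a','press_b','press_c','press_d','cup','jar','case']:
    rs=[]
    for c in F:
        r=finder.place_of(c,n)
        for q in r[:4]:print(n,c,q['uv'],round(q['score'],2),onz(F[c],q['uv'],63 if n in('caddy','cup','jar','case') else 133))
        if r and r[0]['score']>.5: rs.append(ray(F[c],r[0]['uv']))
    if len(rs)>1: print(n,*tri(rs))
E
python3 a.py
```

```text
pics
{'time': 0.0, 'joint_positions': array([ 87.8,   2.3,   4.8,  -0. , -92.6, -19.1]), 'joint_velocities': array([-0. ,  0.1, -0. , -0.1, -0. , -0. ]), 'joint_torque': array([ -0. , -36.8,  34.7,   6.9,  -0. ,   0. ]), 'eef_pos': array([217.8, 558.8, 255.3]), 'tcp_rot': array([179.9,  -0. , -21.3]), 'wrist_force': array([-0.2, -0.5,  0.1]), 'moment': array([0., 0., 0.]), 'finger_force': 0.0, 'width': 0.9998256781921909} 25.0
side [435.1 657.6 490.7]
top [ 435.7   42.3 1029.5]
wrist [289.6 531.2 372.7]
caddy side [276.5, 220.0] 0.83 [488.   25.6  63. ]
caddy side [222.3, 256.7] 0.61 [578.1 162.3  63. ]
caddy top [273.0, 208.4] 0.84 [491.1  12.2  63. ]
caddy [490.4  11.9  53.8] [np.float64(1.2437681519038248), np.float64(1.2437681519039985)]
press_a side [202.7, 219.6] 0.73 [614.9 144.9 133. ]
press_a side [251.1, 202.5] 0.65 [535.4  73.4 133. ]
press_a side [267.0, 180.9] 0.63 [514.8 -22.6 133. ]
press_a side [285.2, 204.0] 0.59 [467.7  70.8 133. ]
press_a top [292.9, 190.7] 0.87 [522.  -26.9 133. ]
press_a top [283.1, 232.4] 0.85 [438.4  -4.6 133. ]
press_a top [243.1, 222.2] 0.83 
[... 1461 characters left out ...]
[283.1, 232.4] 0.85 [438.4  -4.6 133. ]
press_d top [243.1, 222.2] 0.83 [460.7  75.3 133. ]
press_d top [255.3, 179.7] 0.62 [546.3  48.9 133. ]
press_d [598.3 -15.5  30. ] [np.float64(68.93865730117412), np.float64(68.93865730117402)]
cup side [231.9, 193.1] 0.87 [609.9 -80.1  63. ]
cup top [321.0, 150.7] 0.7 [616.  -97.1  63. ]
cup [616.1 -98.8  52.3] [np.float64(1.833156486939929), np.float64(1.8331564869397827)]
jar side [201.8, 217.3] 0.95 [654.6  35.9  63. ]
jar top [259.8, 130.5] 0.87 [664.6  36.9  63. ]
jar top [156.7, 190.1] 0.23 [537.1 265.   63. ]
jar [659.5  36.   63.6] [np.float64(4.8983277683252515), np.float64(4.89832776832507)]
case side [224.3, 256.4] 0.76 [574.5 161.   63. ]
```

```bash
python3 -c "
import cv2
a=cv2.imread('pics/top0.png')[100:270,190:360];b=cv2.imread('pics/side0.png')[140:310,160:360]
cv2.imwrite('pics/crop0.png',cv2.hconcat([cv2.resize(a,(390,390),interpolation=2),cv2.resize(b,(400,390),interpolation=2)]))"
```

```text
(no output)
```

View pics/crop0.png

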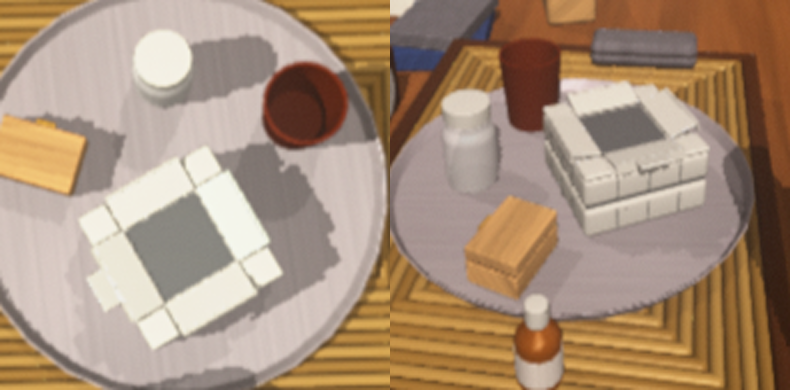

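View pics/top0.png

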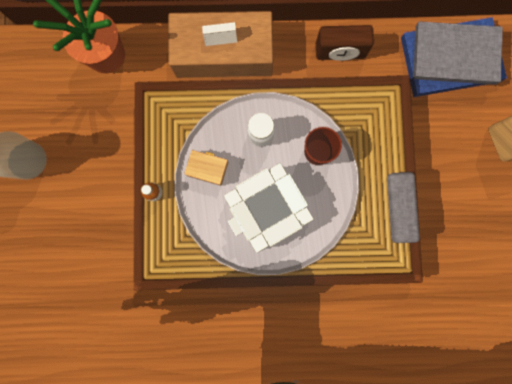

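The top view shows the tab at pixel (235,227), towards world +y. So a is near (461,75), then clockwise b is near (546,49), c near (522,-27) and d near (438,-5). The caddy sits lower-centre on the tray, with the cup at pixel (322,146), jar (260,127) and case (206,167).

```bash
cat >> h.py <<'E'
def go(p,yaw):
    """print total shift (share of 0.5 m) in present tool axes, then turn (share of 120 deg)"""
    T=tool(); G=Ro.from_euler('xyz',[180,0,yaw],degrees=True).as_matrix()
    print('at',T[:3,3].round(1),'shift',((T[:3,:3].T@(np.array(p)-T[:3,3]))/500).round(4),'turn',(np.degrees(Ro.from_matrix(T[:3,:3].T@G).as_rotvec())/120).round(4))
E
python3 -c "
from h import *
f=cam('wrist');print(f['mtx'],f['k1'],(tool()[:3,:3]@f['hand_eye' ][:3,2]).round(3),f['hand_eye'].round(2))
go([472,60,260],-59)"
```

```text
[[321.70636421   0.         251.80416927]
 [  0.         321.70636421 193.09744085]
 [  0.           0.           1.        ]] 0.007966228740476639 [-0.282  0.11  -0.953] [[   0.     -0.95   -0.3    76.95]
 [   1.      0.      0.     -0.23]
 [   0.     -0.3     0.95 -117.39]
 [   0.      0.      0.      1.  ]]
at [217.9 559.  256.3] shift [ 0.836   0.7452 -0.0074] turn [ 0.     -0.      0.3142]
```

Request:
carry_out([
  [[0.065,0.058,-0.005],[0,0,0],0],
  [[0.07,0.062,-0.005],[0,0,0],0],
  [[0.07,0.062,-0.005],[0,0,0],0],
  [[0.07,0.062,-0.005],[0,0,0],0],
  [[0.07,0.062,-0.005],[0,0,0],0],
  [[0.07,0.062,-0.005],[0,0,0],0],
  [[0.07,0.062,-0.005],[0,0,0],0],
  [[0.07,0.062,-0.005],[0,0,0],0],
  [[0.07,0.062,-0.005],[0,0,0],0],
  [[0.07,0.062,-0.005],[0,0,0],0],
])

```text
time: 2.4
eef_pos: [430.2, 144.0, 281.9]
tcp_rot: [-179.9, -0.0, -21.3]
wrist_force: [0.9, 0.5, 0.4]
width: -0.004
finger_force: 0.0
```

```bash
python3 -c "
from h import *
go([475,50,290],-59);print(env.read_state()['joint_positions'])"
```

```text
at [430.2 144.  281.9] shift [ 0.1517  0.1426 -0.0163] turn [-6.000e-04 -1.000e-04  3.144e-01]
[ 4.41748859e+01 -2.01709448e+01 -1.24178563e+01  5.38591078e-03
 -9.76775124e+01  2.45506232e+01]
```

Request:
carry_out([
  [[0.05,0.047,-0.005],[0,0,0],0],
  [[0.05,0.047,-0.005],[0,0,0],0],
  [[0.05,0.047,-0.005],[0,0,0],0],
  [[0,0,0],[0,0,0.063],0],
  [[0,0,0],[0,0,0.063],0],
  [[0,0,0],[0,0,0.063],0],
  [[0,0,0],[0,0,0.063],0],
  [[0,0,0],[0,0,0.063],0],
  [[0,0,0],[0,0,0],0],
])

```text
time: 3.3
eef_pos: [474.1, 52.8, 288.9]
tcp_rot: [-180.0, -0.0, -59.2]
wrist_force: [-1.0, 0.8, -0.2]
width: -0.001
finger_force: 0.0
```

```bash
cat > w.py <<'E'
from h import *
import sys
np.set_printoptions(precision=1,suppress=True)
f=cam('wrist'); cv2.imwrite(f'pics/{sys.argv[1]}.png',f['image'][:,:,::-1]); print(tool())
for n in ['caddy','press_a']:
    for q in finder.place_of('wrist',n): print(n,np.array(q['uv']),round(q['score'],2),onz(f,q['uv'],63 if n=='caddy' else 132))
E
python3 w.py w1
```

```text
[[  0.5  -0.9   0.  474.1]
 [ -0.9  -0.5  -0.   52.8]
 [  0.   -0.   -1.  288.9]
 [  0.    0.    0.    1. ]]
caddy [253.4 137.8] 0.86 [487.5  26.7  63. ]
press_a [320.1 152.7] 0.9 [436.9   0.1 132. ]
press_a [251.3 209.4] 0.84 [461.   75.1 132. ]
press_a [260.2  74.9] 0.82 [513.8 -27.1 132. ]
press_a [183.6 141.5] 0.67 [542.1  51.8 132. ]
```

View pics/w1.png

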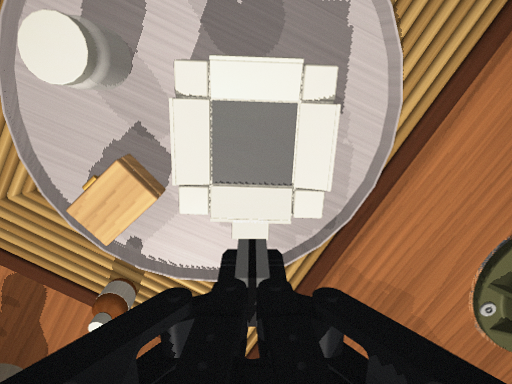

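The wrist view shows the tab at (250,230), with section a below the window, b on its left, c above and d on its right. The shut fingertips are at about (252,250). I'll check the centre and heights against the window corners.

```bash
cat > m.py <<'E'
from h import *
np.set_printoptions(precision=1,suppress=True)
f=cam('wrist'); t=cam('top')
P=[onz(f,u,124) for u in [(212,100),(297,102),(296,186),(212,184)]]
Q=[onz(f,u,127) for u in [(192,78),(321,82),(308,203),(194,200)]]
for A in(P,Q): 
    A=np.array(A);print(A.mean(0),[np.linalg.norm(A[i]-A[i-1]) for i in range(4)],np.degrees(np.arctan2(*(A[3]+A[2]-A[0]-A[1])[[1,0]])),np.degrees(np.arctan2(*(A[1]+A[2]-A[0]-A[3])[[1,0]]))+180)
W=finder.place_of('wrist','press_a'); U=finder.place_of('top','press_a')
for w in W[:4]:
    r=ray(f,w['uv']); print(min((tri([r,ray(t,u['uv'])]) for u in U),key=lambda x:x[1][0]))
E
python3 m.py
```

```text
[488.4  24.4 124. ] [np.float64(73.65124991462376), np.float64(71.69972118866818), np.float64(73.90656263696157), np.float64(76.74157126576951)] 120.91597918945726 29.762681388121422
[489.3  24.  127. ] [np.float64(105.39414466212173), np.float64(105.62663659475602), np.float64(105.24582505604567), np.float64(104.72641266399607)] 118.6194748846861 29.486585800874337
(array([504.6,  -5.9, 376.1]), [np.float64(4.246255181269392), np.float64(4.246255181269357)])
(array([508.2,  -7.7, 381.9]), [np.float64(7.568523328410152), np.float64(7.56852332841005)])
(array([502.2, -10.4, 362.4]), [np.float64(1.0335298963803445), np.float64(1.0335298963803385)])
(array([515.1, -20.7, 233.5]), [np.float64(1.3254598500813628), np.float64(1.325459850081399)])
```

```bash
python3 -c "
from h import *
f=cam('wrist'); t=cam('top')
for w,u in [((251.3,209.4),(243.1,222.2)),((183.6,141.5),(255.3,179.7)),((260.2,74.9),(292.9,190.7)),((320.1,152.7),(283.1,232.4))]:
    print(tri([ray(f,w),ray(t,u)]))
go([459,75,175],-60)"
```

```text
(array([460.77475251,  75.39457115, 131.05997197]), [np.float64(0.003900002915936273), np.float64(0.0039000029158328836)])
(array([542.50081387,  48.58331642, 147.08096148]), [np.float64(2.0497197867993235), np.float64(2.0497197867995864)])
(array([514.10565908, -21.87770926, 212.10641114]), [np.float64(1.1375368947437186), np.float64(1.1375368947437428)])
(array([439.05828176,  -2.25846414, 141.75044594]), [np.float64(1.9490073382346482), np.float64(1.9490073382346715)])
at [474.1  52.9 288.8] shift [-0.0535  0.0031  0.2276] turn [ 0.     -0.      0.0078]
```

Request:
carry_out([
  [[-0.027,0.0015,0.05],[0,0,0.008],0],
  [[-0.027,0.0015,0.06],[0,0,0],0],
  [[0,0,0.06],[0,0,0],0],
  [[0,0,0.055],[0,0,0],0],
  [[0,0,0],[0,0,0],0],
  [[0,0,0],[0,0,0],0],
])

```text
time: 4.35
eef_pos: [459.3, 75.1, 177.2]
tcp_rot: [180.0, -0.1, -60.0]
wrist_force: [-0.0, -0.3, 1.3]
width: -0.003
finger_force: 0.0
```

```bash
python3 w.py w2;python3 -c "
from h import *
go([459,75,155],-60);print(env.read_state())"
```

```text
[[  0.5  -0.9   0.  459.8]
 [ -0.9  -0.5   0.   75.4]
 [  0.   -0.   -1.  178.2]
 [  0.    0.    0.    1. ]]
caddy [252.3 119.5] 0.93 [487.7  24.8  63. ]
press_a [364.  132.5] 0.93 [439.   -2.4 132. ]
press_a [132.4 124.9] 0.87 [540.8  52.  132. ]
press_a [244.7 237.4] 0.74 [462.3  77.4 132. ]
at [459.9  75.6 178.4] shift [0.0001 0.0023 0.0468] turn [-0.0014 -0.0003 -0.0005]
{'time': 4.5, 'joint_positions': array([ 3.43005956e+01, -1.87949017e+01, -2.21664149e+01,  4.43231652e-02,
       -8.64653315e+01, -4.36600170e+00]), 'joint_velocities': array([-0.00995075, -0.07648019, -0.27882988, -0.33217031,  0.15258811,
       -0.0106274 ]), 'joint_torque': array([ 1.98859972e-02, -1.80305171e+01,  3.43446100e+01,  6.88540310e+00,
       -8.70460819e-03,  2.17383305e-03]), 'eef_pos': array([459.92384776,  75.57823809, 178.40178828]), 'tcp_rot': array([-1.79833951e+02, -3.16975661e-02, -6.00627824e+01]), 'wrist_force': array([ 0.58316649, -0.03257588,  0.21509401]), 'moment': array([-0.01028837, -0.00471751,  0.0245651 ]), 'finger_force': 0.0, 'width': -0.0003137145192873211}
```

View pics/w2.png

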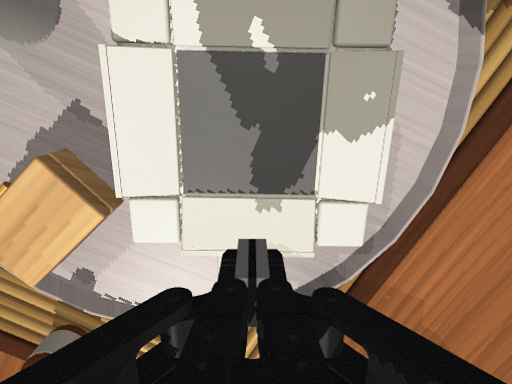

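The view shows section a's flap at (182–314, 196–252), with the shut fingers in front of its rim centre at (252,245). They will land on it from above.

Request:
carry_out([
  [[0,0,0.012],[0,0,0],0],
  [[0,0,0.012],[0,0,0],0],
  [[0,0,0.006],[0,0,0],0],
  [[0,0,0.004],[0,0,0],0],
  [[0,0,0.004],[0,0,0],0],
  [[0,0,0],[0,0,0],0],
])

```text
time: 5.1
eef_pos: [459.2, 75.4, 157.6]
tcp_rot: [-180.0, -0.0, -60.1]
wrist_force: [-0.4, 0.7, 1.2]
width: -0.0
finger_force: 0.5
```

Request:
carry_out([
  [[0,0,0.004],[0,0,0],0],
  [[0,0,0.003],[0,0,0],0],
  [[0,0,0],[0,0,0],0],
])

```text
time: 5.4
eef_pos: [459.2, 75.7, 153.8]
tcp_rot: [-180.0, 0.0, -60.1]
wrist_force: [-1.1, 1.8, 3.1]
width: -0.004
finger_force: 1.4
```

Request:
carry_out([
  [[0,0,0.003],[0,0,0],0],
  [[0,0,0.002],[0,0,0],0],
  [[0,0,0],[0,0,0],0],
])

```text
time: 5.7
eef_pos: [459.3, 75.6, 152.0]
tcp_rot: [-179.9, -0.0, -60.0]
wrist_force: [-4.5, 2.6, 7.4]
width: -0.004
finger_force: 3.7
```

Request:
carry_out([
  [[0,0,0.003],[0,0,0],0],
  [[0,0,0.002],[0,0,0],0],
  [[0,0,0],[0,0,0],0],
])

```text
time: 6.0
eef_pos: [459.4, 75.7, 151.8]
tcp_rot: [-179.9, -0.0, -60.0]
wrist_force: [-10.7, 3.6, 18.3]
width: 0.005
finger_force: 9.2
```

Request:
carry_out([
  [[0,0,-0.02],[0,0,0],0],
  [[0,0,-0.05],[0,0,0],0],
  [[0,0,0],[0,0,0],0],
])

```text
time: 6.3
eef_pos: [460.4, 75.3, 186.7]
tcp_rot: [-179.8, -0.1, -60.1]
wrist_force: [-0.7, -1.4, -0.2]
width: 0.003
finger_force: 0.0
```

```bash
python3 w.py w3;python3 -c "
from h import *
go([539.5,53,180],30)"
```

```text
[[  0.5  -0.9   0.  459.8]
 [ -0.9  -0.5   0.   75.3]
 [  0.   -0.   -1.  184.9]
 [  0.    0.    0.    1. ]]
caddy [ 78.6 334.2] 0.71 [530.2 270.8  63. ]
caddy [253.9 119.4] 0.6 [487.8  25.1  63. ]
press_a [363.4 127.5] 0.87 [438.8  -4.8 132. ]
press_a [144.3 120.8] 0.72 [540.2  49.7 132. ]
press_a [254.2   4.6] 0.72 [517.2 -25.6 132. ]
press_a [247.3 226.9] 0.56 [463.5  75.1 132. ]
at [458.9  75.2 182.9] shift [ 0.1189 -0.1176  0.0056] turn [ 4.000e-04  5.000e-04 -7.507e-01]
```

View pics/w3.png

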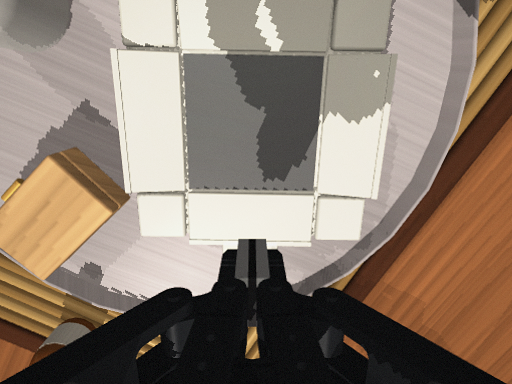

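Section a now lies flush with the corner blocks, its outer edge at row 241 against 238 for the blocks, and the caddy hasn't moved. Next is b.

Request:
carry_out([
  [[0.04,-0.039,-0.02],[0,0,0],0],
  [[0.04,-0.039,0],[0,0,0],0],
  [[0.039,-0.0395,0],[0,0,0],0],
  [[0,0,0],[0,0,-0.07],0],
  [[0,0,0],[0,0,-0.07],0],
  [[0,0,0],[0,0,-0.07],0],
  [[0,0,0],[0,0,-0.07],0],
  [[0,0,0],[0,0,-0.07],0],
  [[0,0,0],[0,0,-0.07],0],
  [[0,0,0],[0,0,-0.07],0],
])

```text
time: 7.45
eef_pos: [539.3, 52.9, 192.3]
tcp_rot: [179.9, 0.1, -0.9]
wrist_force: [0.4, -0.7, -0.2]
width: -0.002
finger_force: 0.0
```

Request:
carry_out([
  [[0,0,0],[0,0,-0.07],0],
  [[0,0,0],[0,0,-0.07],0],
  [[0,0,0],[0,0,-0.07],0],
  [[0,0,0],[0,0,-0.05],0],
  [[0,0,0.02],[0,0,0],0],
  [[0,0,0],[0,0,0],0],
  [[0,0,0],[0,0,0],0],
])

```text
time: 8.15
eef_pos: [539.3, 52.9, 182.6]
tcp_rot: [-180.0, 0.1, 29.8]
wrist_force: [0.3, -0.1, 0.5]
width: 0.001
finger_force: 0.0
```

```bash
python3 w.py w4;python3 -c "
from h import *
go([539.5,53,152],30)"
```

```text
[[  0.9   0.5  -0.  539.6]
 [  0.5  -0.9  -0.   53. ]
 [ -0.    0.   -1.  183.2]
 [  0.    0.    0.    1. ]]
caddy [253.1 228.7] 0.71 [515.1  38.5  63. ]
press_a [257.1 229.9] 0.75 [542.1  51.8 132. ]
at [539.8  53.1 183.9] shift [-0.0006 -0.0001  0.0637] turn [ 0.0001  0.     -0.001 ]
```

Request:
carry_out([
  [[0,0,0.02],[0,0,0],0],
  [[0,0,0.016],[0,0,0],0],
  [[0,0,0.008],[0,0,0],0],
  [[0,0,0.005],[0,0,0],0],
  [[0,0,0.004],[0,0,0],0],
  [[0,0,0.004],[0,0,0],0],
  [[0,0,0.003],[0,0,0],0],
  [[0,0,0.002],[0,0,0],0],
  [[0,0,0],[0,0,0],0],
])

```text
time: 9.2
eef_pos: [540.2, 53.3, 153.3]
tcp_rot: [180.0, -0.1, 29.9]
wrist_force: [-0.5, 1.6, 4.1]
width: 0.002
finger_force: 2.0
```

Request:
carry_out([
  [[0,0,0.003],[0,0,0],0],
  [[0,0,0.003],[0,0,0],0],
  [[0,0,0.002],[0,0,0],0],
  [[0,0,0],[0,0,0],0],
])

```text
time: 9.6
eef_pos: [540.3, 53.3, 151.9]
tcp_rot: [179.9, -0.2, 30.0]
wrist_force: [-6.0, 2.8, 16.3]
width: -0.002
finger_force: 7.9
```

Request:
carry_out([
  [[0,0,-0.03],[0,0,0],0],
  [[0,0,-0.05],[0,0,0],0],
  [[-0.039,0.039,0],[0,0,0],0],
  [[-0.039,0.038,0],[0,0,0],0],
  [[-0.039,0.038,0],[0,0,0],0],
  [[0,0,0],[0,0,0.07],0],
  [[0,0,0],[0,0,0.07],0],
  [[0,0,0],[0,0,0.07],0],
  [[0,0,0],[0,0,0.07],0],
  [[0,0,0],[0,0,0.07],0],
])

```text
time: 10.6
eef_pos: [517.4, -26.1, 188.2]
tcp_rot: [180.0, 0.1, -12.4]
wrist_force: [-0.6, -0.5, 0.2]
width: 0.005
finger_force: 0.0
```

Request:
carry_out([
  [[0,0,0],[0,0,0.07],0],
  [[0,0,0],[0,0,0.07],0],
  [[0,0,0],[0,0,0.07],0],
  [[0,0,0],[0,0,0.07],0],
  [[0,0,0],[0,0,0.07],0],
  [[0,0,0],[0,0,0.05],0],
  [[0,0,0],[0,0,0],0],
  [[0,0,0],[0,0,0],0],
])

```text
time: 11.4
eef_pos: [517.5, -26.0, 188.4]
tcp_rot: [179.9, 0.0, -59.9]
wrist_force: [0.1, -0.3, 0.8]
width: -0.003
finger_force: 0.0
```

```bash
python3 w.py w5;python3 -c "
from h import *
go([518,-26,152],-60)"
```

```text
[[  0.5  -0.9  -0.  517.6]
 [ -0.9  -0.5  -0.  -26. ]
 [ -0.    0.   -1.  188.5]
 [  0.    0.    0.    1. ]]
press_a [253.9 229.6] 0.81 [515.8 -26.  132. ]
press_a [162.2 303.2] 0.61 [540.5  47.1 132. ]
at [517.7 -25.9 188.7] shift [ 0.0005 -0.0006  0.0734] turn [0.0002 0.     0.0003]
```

Request:
carry_out([
  [[0.001,0,0.03],[0,0,0],0],
  [[0,0,0.018],[0,0,0],0],
  [[0,0,0.008],[0,0,0],0],
  [[0,0,0.005],[0,0,0],0],
  [[0,0,0.005],[0,0,0],0],
  [[0,0,0.004],[0,0,0],0],
  [[0,0,0.004],[0,0,0],0],
  [[0,0,0.003],[0,0,0],0],
  [[0,0,0],[0,0,0],0],
])

```text
time: 12.45
eef_pos: [518.3, -26.8, 152.0]
tcp_rot: [-179.9, -0.1, -60.1]
wrist_force: [-5.3, -1.8, 9.6]
width: 0.0
finger_force: 4.8
```

Request:
carry_out([
  [[0,0,0.003],[0,0,0],0],
  [[0,0,0.002],[0,0,0],0],
  [[0,0,0],[0,0,0],0],
])

```text
time: 12.75
eef_pos: [518.4, -26.8, 151.8]
tcp_rot: [-179.9, -0.2, -60.0]
wrist_force: [-11.7, 0.2, 20.2]
width: -0.003
finger_force: 9.9
```

Request:
carry_out([
  [[0,0,-0.03],[0,0,0],0],
  [[0,0,-0.05],[0,0,0],0],
  [[-0.038,0.039,0],[0,0,0],0],
  [[-0.039,0.038,0],[0,0,0],0],
  [[-0.039,0.038,0],[0,0,0],0],
  [[0,0,0],[0,0,-0.07],0],
  [[0,0,0],[0,0,-0.07],0],
  [[0,0,0],[0,0,-0.07],0],
  [[0,0,0],[0,0,-0.07],0],
  [[0,0,0],[0,0,-0.07],0],
])

```text
time: 13.75
eef_pos: [439.5, -4.2, 187.7]
tcp_rot: [-179.9, -0.0, -17.7]
wrist_force: [0.5, -0.4, -0.4]
width: -0.003
finger_force: 0.0
```

Request:
carry_out([
  [[0,0,0],[0,0,-0.07],0],
  [[0,0,0],[0,0,-0.07],0],
  [[0,0,0],[0,0,-0.07],0],
  [[0,0,0],[0,0,-0.07],0],
  [[0,0,0],[0,0,-0.07],0],
  [[0,0,0],[0,0,-0.05],0],
  [[0,0,0],[0,0,0],0],
  [[0,0,0],[0,0,0],0],
])

```text
time: 14.55
eef_pos: [439.3, -4.5, 187.7]
tcp_rot: [-180.0, -0.0, 29.8]
wrist_force: [-0.2, 0.2, 0.8]
width: -0.001
finger_force: 0.0
```

```bash
python3 w.py w6;python3 -c "
from h import *
go([439,-5,152],30)"
```

```text
[[  0.9   0.5   0.  439.3]
 [  0.5  -0.9   0.   -4.6]
 [  0.   -0.   -1.  187.8]
 [  0.    0.    0.    1. ]]
caddy [251.2 120.7] 0.65 [487.7  24.5  63. ]
press_a [144.4 127.8] 0.97 [461.6  74.6 132. ]
press_a [255.2   8. ] 0.95 [539.5  51.7 132. ]
press_a [252.6 228.9] 0.7 [439.6  -4.2 132. ]
press_a [358.6 131.8] 0.66 [516.3 -25.1 132. ]
at [439.3  -4.6 187.8] shift [-0.0008  0.0004  0.0716] turn [-0.     -0.0001 -0.0013]
```

View pics/w6.png

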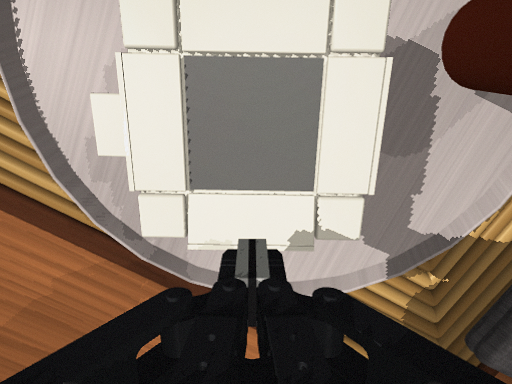

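The wrist view shows a on the left with its tab, b at the top, c on the right and d under the fingers. I'll check from the side that a to c are level before pressing d.

```bash
python3 -c "
from h import *
b=cam('side')['image'][:,:,::-1]; a=cv2.imread('pics/side0.png')
g=lambda i:cv2.resize(i[170:260,225:325],(400,360),interpolation=2)
cv2.imwrite('pics/cmp.png',cv2.hconcat([g(a),g(b)]))"
```

```text
(no output)
```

View pics/cmp.png

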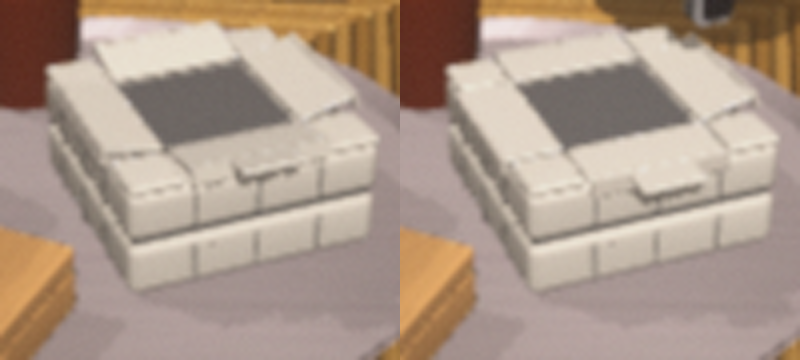

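In the right half, a (front, tab at about (670,185)), b (left) and c (back) are level with the blocks. Only d, at (700,80), is still raised. Now d.

Request:
carry_out([
  [[-0.001,0,0.03],[0,0,0],0],
  [[0,0,0.018],[0,0,0],0],
  [[0,0,0.008],[0,0,0],0],
  [[0,0,0.005],[0,0,0],0],
  [[0,0,0.005],[0,0,0],0],
  [[0,0,0.004],[0,0,0],0],
  [[0,0,0.004],[0,0,0],0],
  [[0,0,0.003],[0,0,0],0],
  [[0,0,0],[0,0,0],0],
])

```text
time: 15.65
eef_pos: [438.8, -5.4, 151.8]
tcp_rot: [179.9, -0.0, 29.9]
wrist_force: [-10.3, 0.1, 15.3]
width: -0.002
finger_force: 7.8
```

Request:
carry_out([
  [[0,0,0.002],[0,0,0],0],
  [[0,0,0.002],[0,0,0],0],
  [[0,0,0],[0,0,0],0],
])

```text
time: 15.95
eef_pos: [438.9, -5.5, 151.7]
tcp_rot: [179.9, -0.1, 30.0]
wrist_force: [-16.3, 1.0, 23.8]
width: 0.002
finger_force: 12.4
```

Section d has stopped solidly. I'll withdraw straight up.

Request:
carry_out([
  [[0,0,-0.02],[0,0,0],0],
  [[0,0,-0.06],[0,0,0],0],
  [[0,0,-0.08],[0,0,0],0],
  [[0,0,-0.08],[0,0,0],0],
  [[0,0,0],[0,0,0],0],
  [[0,0,0],[0,0,0],0],
  [[0,0,0],[0,0,0],0],
])

```text
time: 16.65
eef_pos: [438.6, -4.8, 265.9]
tcp_rot: [-180.0, 0.1, 29.9]
wrist_force: [-0.6, -0.4, -0.5]
width: -0.001
finger_force: 0.0
```

```bash
python3 -c "
from h import *
b=cam('side')['image'][:,:,::-1]; w=cam('wrist')['image'][:,:,::-1]
g=cv2.resize(b[170:260,225:325],(400,360),interpolation=2)
cv2.imwrite('pics/fin.png',cv2.hconcat([g,cv2.resize(w,(400,360))]))"
```

```text
(no output)
```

View pics/fin.png

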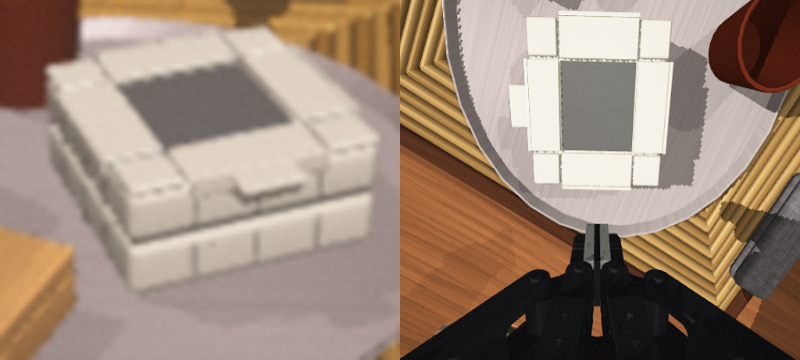

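All four sections are level (side view, left, centred about (210,110)), the caddy is in place and the hand is clear.

```bash
python3 -c "
from rig import job
print(job.hand_in())"
```

```text
the job is handed in; nothing more can be done
None
```

I pressed all four lid sections home in clockwise order from the tabbed one (a, b, c, d), left the caddy and everything else in place with the hand clear, and handed the job in; no verdict was returned.

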